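# Release the swing bolt of a sample chamber

## Task

Free the lid of the small steel chamber for opening: unscrew its wing nut (counter-clockwise from above) until the washer under it stands clear of the raised lip of the slotted lug, then swing the hinged bolt, with the nut still on it, outward through the slot and all the way over until it lies level. Leave the beaker, the tape roll and the dropper bottle standing where they are.

Things in the scene. Friction and masses are not known exactly. Their poses are not given: they have to be found in the camera images.
- chamber: Fixed upright steel pot with a flat aluminium lid, 112 mm across the foot, lid top 100 mm above the bench. Origin at the centre of its underside; the slotted lug and bolt are on its -x side, 68 mm from the axis. The lid top is bare but for a plug, 16 mm wide, 8 mm high, 22 mm from the axis on the +x side.
- lug_seat (a point): Top of the slotted lug on the lid's rim, on the axis of the upright bolt, where the washer sits; 105 mm above the bench. -x (level) points outward, the way the bolt swings. The lug is a fork, 32 mm wide, with a 10 mm slot open outward; its outer end, 11.5 to 15.5 mm out from this point, has a 3.5 mm high lip that catches the washer. The lid top inside lies 5 mm lower.
- nut_mid (a point): Centre of the steel wing nut's wings, on its axis, 24.5 mm above its washer's underside. z runs up the bolt, x from wing to wing. Wings 50 mm tip to tip, 8 mm thick (along y), 9.5 mm up and down from here, the bolt end between them 7.5 mm thick. Below, from 12.5 to 21.5 mm under this point, is a round boss 16 to 19 mm wide; turning takes 0.14 N m.
- washer_base (a point): Centre of the underside of the 24 mm wide, 3 mm thick washer under the nut; it rises with the nut but does not turn. Counter-clockwise from above raises it 8 mm a turn; at the start the nut is 0 to 0.8 rad from fully tight. The bolt can swing out over the lip once the washer is about 5 mm above the seat. The nut goes two turns at most and cannot come off.
- bolt_pin (a point): Middle of the hinge pin at the foot of the bolt, 35 mm above the bench, straight below lug_seat; frame parallel to that of lug_seat. The bolt (8 mm thick, 100 mm from pin to tip) swings about the y axis of this frame.
- swing_bolt (a joint): Swing of the hinged bolt in rad: 0 standing upright in the slot, growing as it swings outward, 1.6 (about level, its stop) when right over. It has a little friction: it stands by itself when upright, and falls over outward by its own weight from about 0.4 rad on.
- beaker: Glass beaker, 59 mm wide, 71 mm tall, standing beside the chamber; bystander. Origin at the centre of its underside.
- tape: Roll of tape lying flat, 68 mm wide, 18 mm tall, beside the chamber; bystander. Origin at the centre of its underside.
- dropper: Small amber dropper bottle, 37 mm wide, 96 mm tall; bystander. Origin at the centre of its underside.
There are look-alikes about, which are no part of the job. Of the things shaped like the chamber, the steel one is meant.

How it is judged:
On the way, in this order (a step that is already met when the one before it is completed fails the run):
1. the wing nut is unscrewed so that it stands at least 3 mm higher than fully tight, the bolt still standing in its slot (z of nut_mid in the frame of lug_seat above 0.0275 m and value of joint swing_bolt below 0.3 rad), for 0.05 s.
2. the bolt is swung out of the slot and over (value of joint swing_bolt above 1.4 rad), for 0.2 s.
At the end, for the whole second after the job is handed in: The bolt lies swung outward by more than 1.4 rad (80 degrees) from upright, at rest (value of joint swing_bolt above 1.4 rad and velocity of joint swing_bolt below 0.1 rad/s); the robot touches nothing.
It fails at once if beaker, tape roll or dropper bottle shifted by more than 20 mm (distance of any of beaker, tape, dropper from where it was at the start of the episode above 0.02 m).
It fails at once if beaker or dropper bottle tipped (angle between any of beaker, dropper's own z axis and vertical above 0.4 rad).
It also fails if it takes over 72 s, if anything falls off the work surface, if the arm or the gripper's body presses on something with over 40 N, if the wrist force passes 120 N, or if a joint passes its speed limit or range.

## Robot

A 6-joint arm with a two-finger parallel gripper is mounted at the origin on a cart in front of the work surface, level with it; the furniture and walls round the work are solid. World frame = base frame: x ahead of the robot, y to its left, z up, the work surface at z = 0. Lengths are in m, angles in rad, forces in N, time in s.
With the tool pointing down it reaches from about 0.375 to 0.975 m from the base axis. Payload 3.8 kg.
Tool frame: the origin (TCP) lies midway between the tips of the shut fingers; the grasp point (between the pads) lies ctrl.pinch_z behind it (ctrl.pinch_z is the distance from the TCP to the grasp point, in m); z points along the fingers, y is the direction in which the jaws open and shut (so a half turn about z gives the same grasp; the last joint's range is limited). The gripper opens to 85 mm and grips with 20 to 120 N. Pads are 22 mm wide; open, the fingers measure 114 mm over their backs; the gripper's body (76 mm by 85 mm) begins 54 mm behind the grasp point. The pads swing forward as they close: fully open they stand 13 mm farther back than shut.
Start: joints at [-1.326, 0.264, 1.604, -0, 1.274, -0.037], TCP at [0.188, -0.648, 0.231] pointing down, gripper open.
Joint ranges: [-2.63, 2.63], [-0.94, 2.18], [0.31, 2.57], [-1.31, 4.45], [0, 2.66], [-2.55, 2.55]. Speed limits (rad/s): [2.57, 2.57, 3.14, 3.14, 3.14, 3.14].

## Interface

Orientations are given as a unit quaternion [x, y, z, w].
In Python, from bench import ctrl, get_image, get_calibration, spotter gives the robot as it stands.
- The arm moves only by the tool servo_tool, never from a script. Its argument "series" is a list that holds one entry, the list of rows, each a list of 6 numbers: the shift along the world's x, y, z in m, then the turn, a rotation vector about the world's x, y, z in degrees. In form: [[[dx, dy, dz, wx, wy, wz], ...]]. A call has 1 to 20 rows; each row is the pose to reach, as a shift and turn from the pose commanded when the call began; what a row does not reach only later rows make up. A row lasts 1/12 s, in which the tool goes at most 41.7 mm and 7.16 degrees, less where a joint would pass 70% of its speed; a pose out of reach is approached as far as the arm can. A call with a gripper value outside its range is refused whole. "jaw" is the finger opening in m, from 0 to 0.0854, set as the call begins (left out, the last holds). The fingers move at their own pace and stop on an object; the grip force is fixed at half the most. Time passes only in rows, so rows that repeat a pose let the fingers close. It gives the time, the measured TCP pose, the force and the opening at its end, in the units of the state.
- ctrl.sense(): the state, without advancing time (a new reading comes with each control period).
- get_image(name): name is "scene" or "top" or "wrist"; returns (picture, depth): 480x640x3 uint8, red, green, blue; 480x640 float32, m along the optical axis (not along the pixel's ray), 0 where there is no reading.
- get_calibration(name): a dict with "mtx" (3x3 intrinsics, pixels), "extrinsics" (4x4, takes a point from camera to world coordinates). Camera axes: x right, y down, z forward; pixel columns grow to the right and rows downward; lengths in m; the calibration is good to about 2 mm. A picture is of the moment at which its call begins: read the wrist's pose just before it. get_calibration takes no time and is no camera call; for the wrist camera it gives the pose at the moment of the call.
- ctrl.job_done(): hands the job in, once; it reports no verdict.
Trained networks look in the newest picture that a camera, given by its name, has taken for a name from the list of things; names that differ only in an ending like _2 or _b are one class to them, and where a whole thing is asked for, a point or a joint stands for the part that bears it (a point fixed in the world has none). Each returns a list of dicts, best first, with "confidence" (0 to 1); they miss things now and then, are a little off and sometimes report something else, mostly with a low value. They report only what shows in the picture. A call takes as long as a camera call. They do not tell look-alikes from the thing itself.
- spotter.trace(target, camera): "region" (480x640 bool, what is visible of it) and "position" ([column, row] in pixels, amid what is visible of it).
- spotter.landmark_of(target, camera): "position" ([column, row] in pixels: a listed point, or the origin of a listed thing).
The state is a dict: "clock": time; "joint_pos": joint angles; "dq": joint speeds; "tau": joint torques, N m; "tool_pos": TCP position; "tcp_rot": TCP orientation; "contact_force": force on the tool from outside, world axes, zero at the start; "torque": the same for the moment, N m; "finger_gap": opening from 0.0 (shut) to 1.0 (fully open).
Only numpy, scipy, OpenCV 4.12 (cv2) and the standard library are available. Lean on these libraries where they do the work, as an engineer would, in place of code of your own. Each camera call takes 0.05 s, during which the arm holds its last target. There are 200 camera calls.

## Working session

There is one attempt and no reset: what is moved stays moved. The work goes in short steps, Python scripts to look and compute and a tool call to move; the robot and the scene stay as the last step left them, time stands still between calls to the robot, and variables do not carry over. Pictures are saved under pics/ and viewed, on a budget of 10 in all, crops included, one or two more only if the job needs it, and the job is handed in when it is done.

Besides the shell and the picture viewer there is one more tool, called after ">>>" in YAML: its name, and indented under it one key for each argument. servo_tool: Moves the arm, as the interface text tells. Its arguments: {"type":"object","properties":{"series":{"type":"array"},"jaw":{"type":"number"}},"required":["series"]}

```bash
mkdir -p pics; ls; cat > h.py <<'E'
from bench import ctrl,get_image,get_calibration,spotter
import numpy as np,cv2
def world(cam,px,depth=None,z=None):
    c=get_calibration(cam);K=np.array(c["mtx"]);T=np.array(c["extrinsics"])
    r=np.linalg.inv(K)@[px[0],px[1],1.]
    if z is not None:
        d=T[:3,:3]@r; s=(z-T[2,3])/d[2]
    else: s=depth
    return T[:3,:3]@(r*s)+T[:3,3]
def save(n,im,crop=None,k=1):
    if crop: im=im[crop[1]:crop[3],crop[0]:crop[2]]
    cv2.imwrite('pics/'+n,cv2.resize(im[:,:,::-1],None,fx=k,fy=k))
E
python3 - <<'E'
from h import *
print(ctrl.sense(),ctrl.pinch_z)
ims=[]
for cam in("scene","top"):
    im,d=get_image(cam);ims.append(im)
    for t in("chamber","lug_seat","nut_mid","washer_base","bolt_pin","beaker","tape","dropper"):
        for r in spotter.landmark_of(t,cam):
            p=np.array(r["position"]);z={"lug_seat":.105,"nut_mid":.131,"washer_base":.106,"bolt_pin":.035}.get(t,0)
            print(cam,t,round(r["confidence"],2),p.round(1),world(cam,p,z=z).round(4))
save('a.png',np.vstack(ims),k=.62)
E
```

```text
pics
{'clock': 0.0, 'joint_pos': array([-1.32591183e+00,  2.64782347e-01,  1.60533957e+00,  3.14423649e-05,
        1.27368009e+00, -3.68888137e-02]), 'dq': array([-8.89002819e-04, -8.93698165e-04, -3.23139712e-03,  3.60705512e-05,
        1.43628679e-03,  1.02352285e-03]), 'tau': array([-4.50578618e-04, -5.15112197e+01, -3.67312181e+01,  6.50206698e-05,
        1.28472914e-02,  1.44595691e-05]), 'tool_pos': array([ 0.18753426, -0.64769023,  0.22996093]), 'tcp_rot': array([ 9.90091925e-01,  1.40416381e-01, -9.97308170e-05, -1.10026700e-03]), 'contact_force': array([-0.45812082, -0.06503714, -0.48003869]), 'torque': array([0.04573442, 0.01684833, 0.00717894]), 'finger_gap': 1.0006878429749642} 0.0187
scene chamber 0.89 [405.9 244.3] [ 0.519  -0.3448  0.    ]
scene chamber 0.61 [320.9 281. ] [ 0.5842 -0.0425  0.    ]
scene lug_seat 0.61 [427.8 214.4] [ 0.4572 -0.3304  0.105 ]
scene lug_seat 0.56 [343.6 250.6] [ 0.5106 -0.0252  0.105 ]
scene nut_mid 0.77 [342.3 236.2] [ 0.523 -0.038  0.131]
scene nut_mid 0.53 [429.2 208.7] [ 0.4438 -0.3047  0.131 ]
scene nut_mid 0.44 [340.7 252.1] [0.48
[... 648 characters left out ...]
47  -0.    ]
top chamber 0.22 [331.6 227.2] [ 0.5442 -0.0296  0.    ]
top lug_seat 0.82 [492.5 271.2] [ 0.4426 -0.3228  0.105 ]
top lug_seat 0.62 [329.5 232.2] [ 0.5172 -0.0243  0.105 ]
top nut_mid 0.72 [332.4 229.9] [ 0.5173 -0.0294  0.131 ]
top nut_mid 0.62 [492.6 271.1] [ 0.4406 -0.3148  0.131 ]
top washer_base 0.68 [490.9 271. ] [ 0.4429 -0.3195  0.106 ]
top washer_base 0.52 [332.8 230.4] [ 0.5204 -0.0305  0.106 ]
top bolt_pin 0.93 [477.6 275.5] [ 0.4399 -0.3153  0.035 ]
top bolt_pin 0.63 [334.3 238. ] [ 0.5164 -0.0344  0.035 ]
top beaker 0.7 [394.9 251.9] [ 0.4918 -0.1591  0.    ]
top tape 0.69 [266.1 222.9] [ 0.5543  0.1066 -0.    ]
top dropper 0.75 [167.8 243.9] [0.5115 0.3114 0.    ]
```

View pics/a.png

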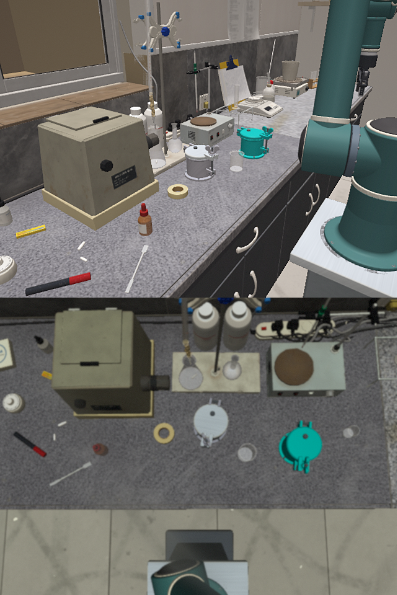

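The steel chamber is the one at about (0.578, -0.047), around pixel (340, 211) in the top view. The teal one is the look-alike. The lug faces the robot. Next I move in for a close look.

>>> servo_tool:
  series:
    - [[0.015,0.033,0.015,0,0,0],[0.03,0.066,0.03,0,0,0],[0.045,0.1,0.045,0,0,0],[0.06,0.133,0.06,0,0,0],[0.075,0.166,0.075,0,0,0],[0.09,0.2,0.09,0,0,0],[0.105,0.233,0.1,0,0,0],[0.12,0.266,0.1,0,0,0],[0.135,0.3,0.1,0,0,0],[0.15,0.333,0.1,0,0,0],[0.165,0.366,0.1,0,0,0],[0.18,0.4,0.1,0,0,0],[0.195,0.433,0.1,0,0,0],[0.21,0.466,0.1,0,0,0],[0.225,0.5,0.1,0,0,0],[0.24,0.533,0.1,0,0,0],[0.255,0.566,0.1,0,0,0],[0.265,0.6,0.1,0,0,0],[0.265,0.618,0.1,0,0,0],[0.265,0.618,0.1,0,0,0]]

```text
clock: 2.57
tool_pos: [0.4529, -0.027, 0.3314]
tcp_rot: [0.99, 0.143, 0.0, -0.001]
contact_force: [0.0, -0.4, 0.8]
finger_gap: 0.998
```

```bash
cat > look.py <<'E'
from h import *
import sys
s=ctrl.sense();print(s["clock"],s["joint_pos"].round(3),s["tool_pos"].round(4),s["tcp_rot"].round(4))
T=np.array(get_calibration("wrist")["extrinsics"]);print(T.round(3))
im,d=get_image("wrist")
for t,z in(("chamber",0),("lug_seat",.105),("nut_mid",.130),("washer_base",.1055),("bolt_pin",.035)):
    for r in spotter.landmark_of(t,"wrist")[:2]:
        p=np.array(r["position"]);print(t,round(r["confidence"],2),p.round(1),world("wrist",p,z=z).round(4))
save(sys.argv[1],im)
np.savez('last.npz',im=im,d=d)
E
python3 look.py b.png
```

```text
2.5667 [-0.116 -0.213  1.911  0.002  1.444  1.168] [ 0.4529 -0.027   0.3314] [ 9.898e-01  1.427e-01  2.000e-04 -8.000e-04]
[[ 0.282 -0.917 -0.281  0.525]
 [-0.959 -0.27  -0.081 -0.006]
 [-0.002  0.292 -0.956  0.474]
 [ 0.     0.     0.     1.   ]]
chamber 0.9 [372.5  61.8] [ 0.59   -0.0471  0.    ]
chamber 0.82 [583.4 204.4] [ 0.5135 -0.3291  0.    ]
lug_seat 0.88 [347.5 131.7] [ 0.5171 -0.0363  0.105 ]
lug_seat 0.69 [607.6 293.2] [ 0.4431 -0.3209  0.105 ]
nut_mid 0.6 [623.4 304.9] [ 0.4419 -0.3193  0.13  ]
nut_mid 0.57 [348.8 128.4] [ 0.5203 -0.0352  0.13  ]
washer_base 0.88 [345.1 128.2] [ 0.5192 -0.0342  0.1055]
washer_base 0.73 [605.2 295.1] [ 0.4402 -0.3197  0.1055]
bolt_pin 0.79 [570.4 267.6] [ 0.4435 -0.3257  0.035 ]
bolt_pin 0.61 [344.  126.8] [ 0.5191 -0.0374  0.035 ]
```

View pics/b.png

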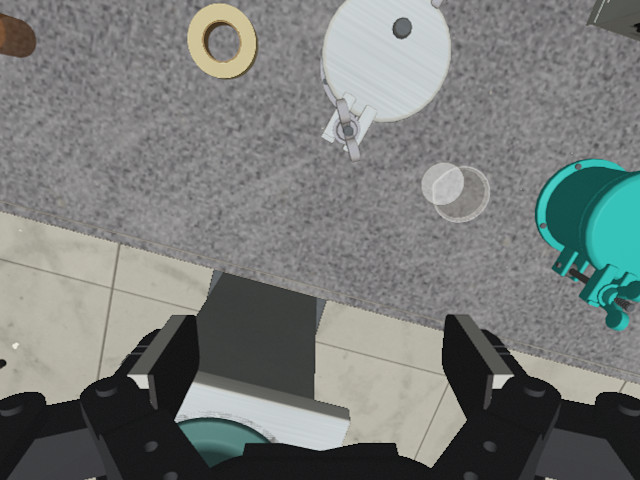

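The wrist view shows the steel lid with its plug at (402, 28). The wing nut is at (348, 129), with wing tips near (341, 100) and (356, 158), and the slot points to lower left. The tape is at (222, 41) and the beaker at (455, 190). I'll measure the geometry from depth.

```bash
cat > geo.py <<'E'
from h import *
d=np.load('last.npz')['d']
c=get_calibration("wrist");K=np.array(c["mtx"]);T=np.array(c["extrinsics"])
v,u=np.mgrid[:480,:640];P=np.stack([(u-K[0,2])/K[0,0]*d,(v-K[1,2])/K[1,1]*d,d],-1)@T[:3,:3].T+T[:3,3]
ok=(d>0)&(np.hypot(P[...,0]-.55,P[...,1]+.04)<.13)
lid=ok&(abs(P[...,2]-.100)<.0025)
q=P[lid]; print('lid',len(q),q.mean(0))
(cx,cy),r=cv2.minEnclosingCircle((q[np.hypot(*(q[:,:2]-np.median(q[:,:2],0)).T)<.062][:,:2]*1000).astype(np.float32));print('lid circ',cx,cy,r)
n=ok&(P[...,2]>.113)&(np.hypot(P[...,0]-.519,P[...,1]+.035)<.032)
q=P[n];print('nut',len(q),'z',np.percentile(q[:,2],[5,50,95]).round(4))
t=q[q[:,2]>.128]
(cx,cy),(w,h),a=cv2.minAreaRect((t[:,:2]*1000).astype(np.float32));print('rect',cx,cy,w,h,a,t[:,:2].mean(0))
w,V=np.linalg.eigh(np.cov(t[:,:2].T));print('wing angle',np.degrees(np.arctan2(V[1,1],V[0,1]))%180,np.sqrt(w))
E
python3 geo.py
```

```text
lid 12044 [ 0.58359573 -0.05128442  0.09994853]
lid circ 584.2450561523438 -54.55344772338867 56.71430587768555
nut 829 z [0.1171 0.1359 0.1402]
rect 518.4292602539062 -35.533226013183594 49.748390197753906 8.094667434692383 32.1199951171875 [ 0.51914434 -0.03490061]
wing angle 32.16743199972112 [0.00231398 0.01481191]
```

>>> servo_tool:
  series:
    - [[0.015,-0.002,-0.03,0,0,4],[0.03,-0.004,-0.06,0,0,8],[0.045,-0.006,-0.09,0,0,12],[0.06,-0.006,-0.12,0,0,15.8],[0.0655,-0.006,-0.15,0,0,15.8],[0.0655,-0.006,-0.15,0,0,15.8],[0.0655,-0.006,-0.15,0,0,15.8],[0.0655,-0.006,-0.15,0,0,15.8]]
  jaw: 0.045

```text
clock: 3.53
tool_pos: [0.5186, -0.0372, 0.1826]
tcp_rot: [0.962, 0.275, 0.0, 0.0]
contact_force: [-0.2, 0.4, 0.0]
finger_gap: 0.526
```

```bash
python3 look.py c.png; python3 geo.py
```

```text
3.5333 [-0.119  0.006  1.987 -0.     1.147  0.895] [ 0.5186 -0.0372  0.1826] [9.616e-01 2.745e-01 5.000e-04 3.000e-04]
[[ 0.527 -0.813 -0.248  0.583]
 [-0.85  -0.504 -0.154  0.003]
 [ 0.     0.292 -0.956  0.325]
 [ 0.     0.     0.     1.   ]]
chamber 0.73 [583.5 380.8] [ 0.5132 -0.3239  0.    ]
chamber 0.62 [375.6 143.9] [ 0.5878 -0.045   0.    ]
lug_seat 0.57 [310.8 248.7] [ 0.5199 -0.0308  0.105 ]
nut_mid 0.96 [309.6 259.9] [ 0.5216 -0.0294  0.13  ]
washer_base 0.66 [311.9 250.7] [ 0.5191 -0.0315  0.1055]
bolt_pin 0.74 [311.9 216.3] [ 0.5206 -0.0289  0.035 ]
bolt_pin 0.58 [550.3 460.3] [ 0.4449 -0.3179  0.035 ]
lid 30098 [ 0.58997754 -0.04250371  0.10052787]
lid circ 589.69677734375 -41.474605560302734 61.947418212890625
nut 25946 z [0.1387 0.2568 0.2697]
rect 520.8172607421875 -32.258914947509766 46.8199462890625 59.375709533691406 11.986656188964844 [ 0.52862106 -0.02858067]
wing angle 121.9616064549974 [0.00693025 0.01970347]
```

View pics/c.png

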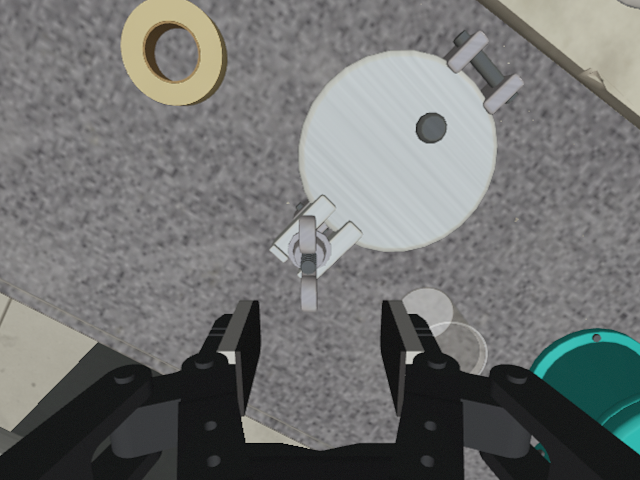

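```bash
sed -i "s/(P\[...,2\]>.113)/(P[...,2]>.113)\&(P[...,2]<.148)/; s/+.035)<.032/+.032)<.034/" geo.py; sed -i "s/^im,d=/import time\nim,d=/" look.py
python3 - <<'E'
from h import *
im,d=get_image("wrist");np.savez('last.npz',im=im,d=d)
print(ctrl.sense()["tool_pos"],get_calibration("wrist")["mtx"])
E
python3 geo.py
```

```text
[ 0.5187707  -0.03644456  0.18268839] [[417.73462055   0.         320.09840083]
 [  0.         417.73462055 241.19594589]
 [  0.           0.           1.        ]]
lid 29699 [ 0.58997569 -0.04366613  0.09959169]
lid circ 589.43212890625 -42.888248443603516 61.94108200073242
nut 1858 z [0.1168 0.1357 0.1397]
rect 519.5288696289062 -29.586042404174805 48.4527587890625 7.995440483093262 32.256248474121094 [ 0.52100373 -0.0287689 ]
wing angle 32.744851154486184 [0.00222841 0.01439003]
```

Redone with the arm settled, the nut is at (0.520, -0.029) with its wings at 32.5°. I'll descend and grip.

>>> servo_tool:
  series:
    - [[0.0015,0.007,0,0,0,0.6],[0.0015,0.007,-0.02,0,0,0.6],[0.0015,0.007,-0.04,0,0,0.6],[0.0015,0.007,-0.055,0,0,0.6],[0.0015,0.007,-0.0622,0,0,0.6],[0.0015,0.007,-0.0622,0,0,0.6],[0.0015,0.007,-0.0622,0,0,0.6],[0.0015,0.007,-0.0622,0,0,0.6]]
  jaw: 0.045

```text
clock: 4.55
tool_pos: [0.5207, -0.0293, 0.1202]
tcp_rot: [0.96, 0.28, 0.001, 0.0]
contact_force: [-0.4, 0.4, 0.0]
finger_gap: 0.528
```

>>> servo_tool:
  series:
    - [[0,0,0,0,0,0],[0,0,0,0,0,0],[0,0,0,0,0,0],[0,0,0,0,0,0],[0,0,0,0,0,0],[0,0,0,0,0,0],[0,0,0,0,0,0],[0,0,0,0,0,0]]
  jaw: 0.0

```text
clock: 5.22
tool_pos: [0.5203, -0.0293, 0.1201]
tcp_rot: [0.96, 0.28, 0.001, 0.0]
contact_force: [-1.1, 1.6, 4.9]
finger_gap: 0.073
```

>>> servo_tool:
  series:
    - [[0,0,0.0001,0,0,5],[0,0,0.0002,0,0,10],[0,0,0.00033,0,0,15],[0,0,0.00045,0,0,20],[0,0,0.00055,0,0,25],[0,0,0.00067,0,0,30],[0,0,0.00067,0,0,30]]

```text
clock: 5.8
tool_pos: [0.5195, -0.0287, 0.1201]
tcp_rot: [0.854, 0.52, 0.0, -0.001]
contact_force: [-2.2, 4.3, 4.6]
finger_gap: 0.074
```

```bash
python3 - <<'E'
from h import *
s=ctrl.sense();print({k:np.round(s[k],3) for k in("joint_pos","contact_force","torque","finger_gap","tool_pos")})
im,d=get_image("wrist");save('d.png',im,(180,200,480,480),2)
E
```

```text
{'joint_pos': array([-1.040e-01,  7.100e-02,  2.045e+00,  2.000e-03,  1.026e+00,
        3.730e-01]), 'contact_force': array([-2.159,  4.28 ,  4.572]), 'torque': array([0.642, 0.404, 0.062]), 'finger_gap': np.float64(0.074), 'tool_pos': array([ 0.52 , -0.029,  0.12 ])}
```

View pics/d.png

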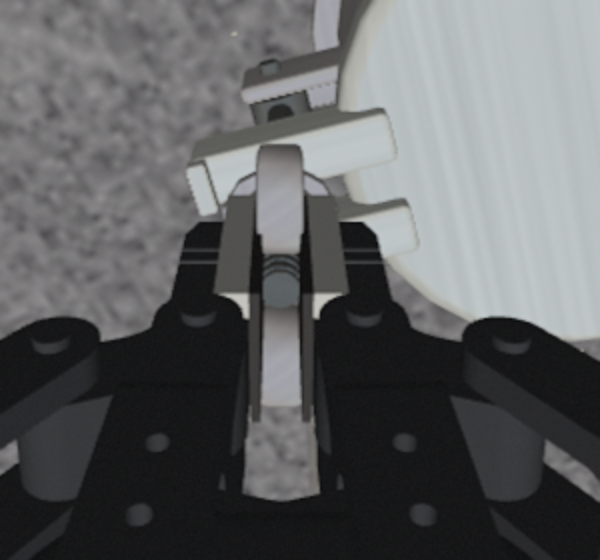

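The nut wings sit squarely between the pads, near (280, 270) in the crop, and turn with the tool. I'll keep unscrewing.

>>> servo_tool:
  series:
    - [[0,0,0.00016,0,0,7],[0,0,0.0003,0,0,14],[0,0,0.0005,0,0,21],[0,0,0.0006,0,0,28],[0,0,0.0008,0,0,35],[0,0,0.0009,0,0,42],[0,0,0.0011,0,0,49],[0,0,0.0012,0,0,56],[0,0,0.0014,0,0,63],[0,0,0.0016,0,0,70],[0,0,0.0017,0,0,77],[0,0,0.0019,0,0,84],[0,0,0.002,0,0,91],[0,0,0.0022,0,0,98],[0,0,0.0023,0,0,105],[0,0,0.0025,0,0,112],[0,0,0.0026,0,0,119],[0,0,0.0028,0,0,126],[0,0,0.003,0,0,133],[0,0,0.0031,0,0,140]]

```text
clock: 7.52
tool_pos: [0.5169, -0.0309, 0.1224]
tcp_rot: [-0.197, 0.98, -0.001, -0.003]
contact_force: [-7.6, -3.4, 7.6]
finger_gap: 0.076
```

>>> servo_tool:
  series:
    - [[0,0,0.00016,0,0,6],[0,0,0.0003,0,0,12],[0,0,0.0004,0,0,18],[0,0,0.0004,0,0,18],[0,0,0.0004,0,0,18]]

```text
clock: 7.93
tool_pos: [0.5172, -0.0314, 0.1229]
tcp_rot: [-0.346, 0.938, -0.001, -0.003]
contact_force: [-7.1, -5.1, 6.9]
finger_gap: 0.076
```

```bash
python3 - <<'E'
from h import *
s=ctrl.sense();print({k:np.round(s[k],3) for k in("joint_pos","contact_force","torque","finger_gap","tool_pos","tcp_rot")})
E
```

```text
{'joint_pos': array([-0.106,  0.067,  2.043, -0.005,  1.036, -2.38 ]), 'contact_force': array([-7.109, -5.119,  6.882]), 'torque': array([-0.882,  1.318,  0.121]), 'finger_gap': np.float64(0.076), 'tool_pos': array([ 0.517, -0.031,  0.123]), 'tcp_rot': array([-0.346,  0.938, -0.001, -0.003])}
```

>>> servo_tool:
  series:
    - [[0,0,0,0,0,0],[0,0,0,0,0,0],[0,0,0,0,0,0],[0,0,0,0,0,0],[0,0,0.02,0,0,0],[0,0,0.04,0,0,0],[0,0,0.04,0,0,-7],[0,0,0.04,0,0,-14],[0,0,0.04,0,0,-21],[0,0,0.04,0,0,-28],[0,0,0.04,0,0,-35],[0,0,0.04,0,0,-42],[0,0,0.04,0,0,-49],[0,0,0.04,0,0,-56],[0,0,0.04,0,0,-63],[0,0,0.04,0,0,-70],[0,0,0.04,0,0,-77],[0,0,0.04,0,0,-84],[0,0,0.04,0,0,-91],[0,0,0.04,0,0,-98]]
  jaw: 0.045

```text
clock: 9.6
tool_pos: [0.5199, -0.0293, 0.1631]
tcp_rot: [0.483, 0.875, 0.0, 0.0]
contact_force: [-0.2, 0.7, 0.3]
finger_gap: 0.528
```

>>> servo_tool:
  series:
    - [[0,0,0,0,0,-7],[0,0,0,0,0,-14],[0,0,0,0,0,-21],[0,0,0,0,0,-28],[0,0,0,0,0,-35],[0,0,0,0,0,-42],[0,0,0,0,0,-49],[0,0,0,0,0,-56],[0,0,0,0,0,-63],[0,0,0,0,0,-70],[0,0,0,0,0,-77],[0,0,0,0,0,-82],[0,0,0,0,0,-82],[0,0,0,0,0,-82],[0,0,0,0,0,-82],[0,0,0,0,0,-82]]

```text
clock: 10.93
tool_pos: [0.5198, -0.0293, 0.1632]
tcp_rot: [0.938, 0.347, 0.0, 0.0]
contact_force: [-0.3, 1.7, 0.3]
finger_gap: 0.533
```

```bash
sed -i "s/P\[...,2\]<.148/P[...,2]<.155/" geo.py; python3 look.py e.png; python3 geo.py
```

```text
10.9333 [-0.104  0.026  2.005 -0.     1.111  0.757] [ 0.5198 -0.0293  0.1632] [0.9378 0.3472 0.     0.    ]
[[ 0.651 -0.726 -0.223  0.577]
 [-0.759 -0.622 -0.19   0.02 ]
 [-0.001  0.293 -0.956  0.306]
 [ 0.     0.     0.     1.   ]]
chamber 0.81 [392.9 163. ] [ 0.5852 -0.0428  0.    ]
lug_seat 0.62 [320.6 271.2] [ 0.5183 -0.0311  0.105 ]
lug_seat 0.17 [317.4 229.8] [ 0.5341 -0.0155  0.105 ]
nut_mid 0.76 [318.5 292.7] [ 0.517  -0.0309  0.13  ]
washer_base 0.66 [319.7 272.5] [ 0.5176 -0.0311  0.1055]
bolt_pin 0.81 [320.1 231.8] [ 0.5191 -0.03    0.035 ]
lid 34021 [ 0.58992135 -0.04294744  0.1000218 ]
lid circ 589.4627685546875 -42.04240417480469 61.95108413696289
nut 2380 z [0.1165 0.1389 0.1433]
rect 518.9550170898438 -29.63755226135254 48.98588943481445 8.141580581665039 40.62730407714844 [ 0.52041628 -0.02831044]
wing angle 40.23427271657957 [0.00224517 0.01431554]
```

View pics/e.png

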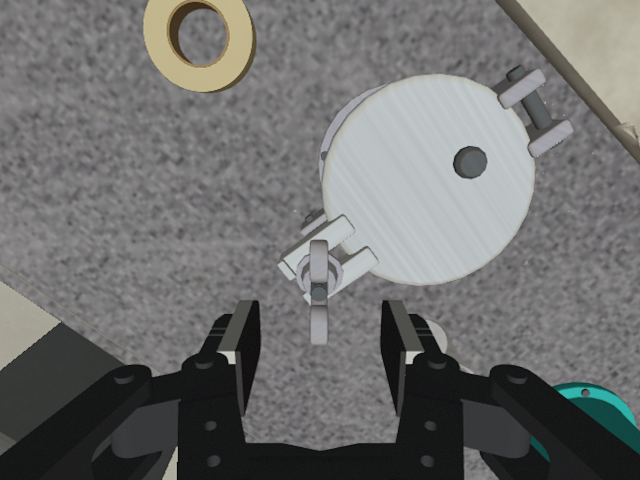

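The nut rose about 3.9 mm, the wings at (319, 290) line up with the jaws, and the bystanders haven't moved. I'll regrip and turn further.

>>> servo_tool:
  series:
    - [[-0.001,0,-0.015,0,0,0],[-0.001,0,-0.03,0,0,0],[-0.001,0,-0.039,0,0,0],[-0.001,0,-0.039,0,0,0],[-0.001,0,-0.039,0,0,0]]

```text
clock: 11.65
tool_pos: [0.5182, -0.0293, 0.1237]
tcp_rot: [0.938, 0.347, -0.001, -0.0]
contact_force: [-0.4, -0.6, 0.6]
finger_gap: 0.527
```

>>> servo_tool:
  series:
    - [[0,0,0,0,0,0],[0,0,0,0,0,0],[0,0,0,0,0,0],[0,0,0,0,0,0],[0,0,0,0,0,0],[0,0,0,0,0,0],[0,0,0,0,0,0]]
  jaw: 0.0

```text
clock: 12.23
tool_pos: [0.5195, -0.0294, 0.1253]
tcp_rot: [0.938, 0.347, 0.001, 0.0]
contact_force: [0.1, 0.9, 5.7]
finger_gap: 0.073
```

>>> servo_tool:
  series:
    - [[0,0,0.00016,0,0,7],[0,0,0.0003,0,0,14],[0,0,0.0005,0,0,21],[0,0,0.0006,0,0,28],[0,0,0.0008,0,0,35],[0,0,0.0009,0,0,42],[0,0,0.0011,0,0,49],[0,0,0.0012,0,0,56],[0,0,0.0014,0,0,63],[0,0,0.0016,0,0,70],[0,0,0.0017,0,0,77],[0,0,0.0019,0,0,84],[0,0,0.002,0,0,91],[0,0,0.0022,0,0,98],[0,0,0.0023,0,0,105],[0,0,0.0025,0,0,112],[0,0,0.0026,0,0,119],[0,0,0.0028,0,0,126],[0,0,0.0028,0,0,126],[0,0,0.0028,0,0,126]]

```text
clock: 13.9
tool_pos: [0.5172, -0.0299, 0.1275]
tcp_rot: [0.117, 0.993, -0.001, -0.002]
contact_force: [-5.2, -2.2, 8.7]
finger_gap: 0.071
```

Total turn is about 314°, roughly 7 mm of rise. Next I release, rise, and move inward of the nut with the fingers shut.

>>> servo_tool:
  series:
    - [[0,0,0,0,0,0],[0,0,0,0,0,0],[0,0,0,0,0,0],[0,0,0,0,0,0],[0,0,0.02,0,0,0],[0,0,0.04,0,0,0],[0,0,0.06,0,0,0],[0.015,-0.004,0.06,0,0,0],[0.03,-0.008,0.06,0,0,0],[0.044,-0.012,0.06,0,0,0],[0.044,-0.012,0.06,0,0,0],[0.044,-0.012,0.06,0,0,0]]
  jaw: 0.045

```text
clock: 14.9
tool_pos: [0.5627, -0.0414, 0.1866]
tcp_rot: [0.117, 0.993, 0.0, -0.001]
contact_force: [-0.2, 0.2, -0.6]
finger_gap: 0.524
```

>>> servo_tool:
  series:
    - [[0,0,0,0,0,0],[0,0,0,0,0,0],[0,0,0,0,0,0],[0,0,0,0,0,0],[0,0,0,0,0,0],[0,0,0,0,0,0]]
  jaw: 0.0

```text
clock: 15.4
tool_pos: [0.5625, -0.0413, 0.1872]
tcp_rot: [0.117, 0.993, -0.0, 0.0]
contact_force: [0.7, -0.4, 0.1]
finger_gap: 0.002
```

```bash
python3 look.py f.png; python3 geo.py; python3 - <<'E'
from h import *
im,d=get_image("scene");save('g.png',im,(270,200,400,300),5)
E
```

```text
15.4 [-0.117  0.087  1.893 -0.     1.161 -1.453] [ 0.5625 -0.0413  0.1872] [ 1.171e-01  9.931e-01 -0.000e+00  1.000e-04]
[[ 0.233  0.93   0.285  0.491]
 [ 0.972 -0.223 -0.068 -0.024]
 [ 0.     0.292 -0.956  0.33 ]
 [ 0.     0.     0.     1.   ]]
chamber 0.18 [505.2 166.8] [ 0.5634  0.108  -0.    ]
lug_seat 0.59 [320.4 170.6] [ 0.5193 -0.0303  0.105 ]
nut_mid 0.74 [323.  177.4] [ 0.5196 -0.0291  0.13  ]
washer_base 0.82 [321.  169.7] [ 0.5189 -0.0299  0.1055]
bolt_pin 0.86 [319.9 154.8] [ 0.5175 -0.0302  0.035 ]
lid 16618 [ 0.5773668  -0.04231201  0.09983593]
lid circ 584.3402709960938 -44.3580322265625 53.53620529174805
nut 2790 z [0.1146 0.1382 0.146 ]
rect 518.458740234375 -29.72515106201172 7.979752540588379 48.44371032714844 76.84477233886719 [ 0.51740136 -0.02947796]
wing angle 166.8163805127324 [0.00227825 0.01409086]
```

View pics/f.png

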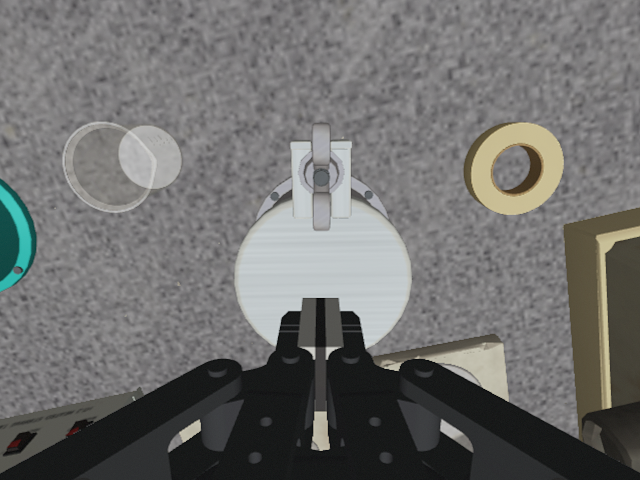

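View pics/g.png

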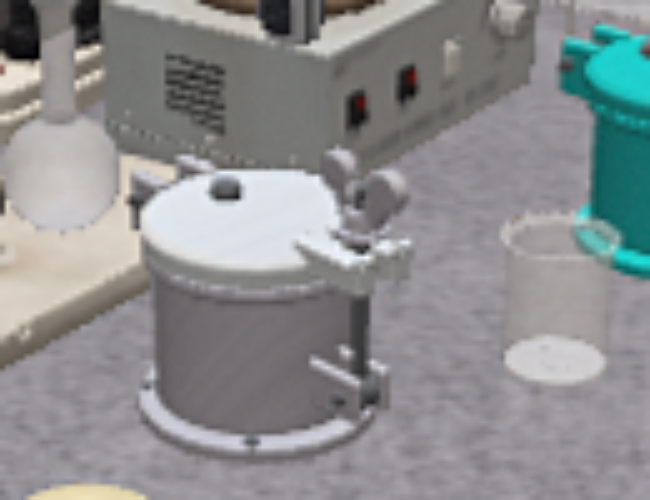

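The nut is about 7 mm up, clear of the lip, with the bolt still upright and aligned with the slot at (321, 175). The bystanders haven't moved. I'll descend behind the nut and push outward.

>>> servo_tool:
  series:
    - [[0.002,0,-0.02,0,0,0],[0.002,0,-0.04,0,0,0],[0.002,0,-0.056,0,0,0],[0.002,0,-0.065,0,0,0],[0.002,0,-0.065,0,0,0],[-0.008,0.0025,-0.065,0,0,0],[-0.016,0.0045,-0.065,0,0,0],[-0.024,0.0065,-0.065,0,0,0],[-0.032,0.0085,-0.065,0,0,0],[-0.04,0.0105,-0.065,0,0,0],[-0.048,0.0125,-0.065,0,0,0],[-0.056,0.0145,-0.065,0,0,0],[-0.064,0.0165,-0.065,0,0,0],[-0.072,0.0185,-0.065,0,0,0],[-0.08,0.0205,-0.065,0,0,0],[-0.08,0.0205,-0.065,0,0,0],[-0.08,0.0205,-0.065,0,0,0]]

```text
clock: 17.17
tool_pos: [0.4823, -0.0207, 0.1221]
tcp_rot: [0.117, 0.993, -0.0, 0.0]
contact_force: [0.1, 0.1, 0.1]
finger_gap: -0.002
```

```bash
python3 - <<'E'
from h import *
im,d=get_image("scene");save('i.png',im,(270,200,400,300),5)
E
```

```text
(no output)
```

View pics/i.png

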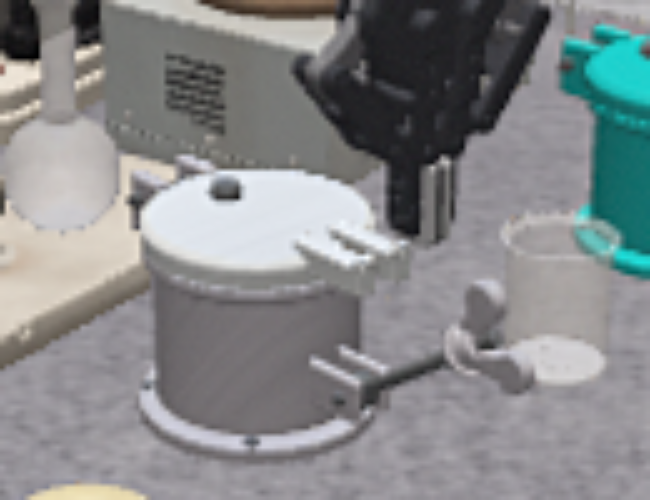

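The bolt has fallen over and the tool touches nothing. I'll retreat upward and check that it lies level.

>>> servo_tool:
  series:
    - [[0,0,0.03,0,0,0],[0,0,0.06,0,0,0],[0,0,0.09,0,0,0],[0,0,0.12,0,0,0],[0,0,0.14,0,0,0],[0,0,0.14,0,0,0],[0,0,0.14,0,0,0],[0,0,0.14,0,0,0],[0,0,0.14,0,0,0],[0,0,0.14,0,0,0]]

```text
clock: 18.05
tool_pos: [0.4817, -0.0208, 0.2601]
tcp_rot: [0.117, 0.993, -0.0, -0.002]
contact_force: [0.3, -0.4, -0.1]
finger_gap: 0.0
```

```bash
python3 - <<'E'
from h import *
for cam in("top","wrist"):
    im,d=get_image(cam)
    c=get_calibration(cam);K=np.array(c["mtx"]);T=np.array(c["extrinsics"])
    v,u=np.mgrid[:480,:640];P=np.stack([(u-K[0,2])/K[0,0]*d,(v-K[1,2])/K[1,1]*d,d],-1)@T[:3,:3].T+T[:3,3]
    D=P[...,:2]-[.519,-.03];o=D@[-.97,.243];l=D@[.243,.97]
    for a in np.arange(.02,.11,.01):
        m=(d>0)&(abs(l)<.003)&(abs(o-a)<.004)&(P[...,2]<.1)
        if m.any():print(cam,a.round(2),np.percentile(P[m][:,2],[50,90]).round(4))
    for t in("beaker","tape","dropper"):
        for r in spotter.landmark_of(t,cam)[:1]:print(t,round(r["confidence"],2),world(cam,r["position"],z=0).round(4))
    save('j_%s.png'%cam,im)
E
```

```text
top 0.04 [0.0385 0.0408]
top 0.05 [0.036  0.0399]
top 0.06 [0.0381 0.0388]
top 0.07 [0.0373 0.0392]
top 0.08 [0.0425 0.0436]
top 0.09 [0.0465 0.0497]
top 0.1 [0.0564 0.0593]
beaker 0.69 [ 0.4484 -0.0108 -0.    ]
dropper 0.91 [0.5107 0.3135 0.    ]
wrist 0.02 [0.038  0.0387]
wrist 0.03 [0.0378 0.0388]
wrist 0.04 [0.0373 0.0382]
wrist 0.05 [0.0369 0.0379]
wrist 0.06 [0.0367 0.0378]
wrist 0.07 [0.0363 0.0376]
wrist 0.08 [0.0435 0.0454]
wrist 0.09 [0.047 0.05 ]
wrist 0.1 [0.0563 0.0578]
beaker 0.98 [ 0.4911 -0.1574  0.    ]
tape 0.94 [0.5636 0.1066 0.    ]
```

View pics/j_top.png

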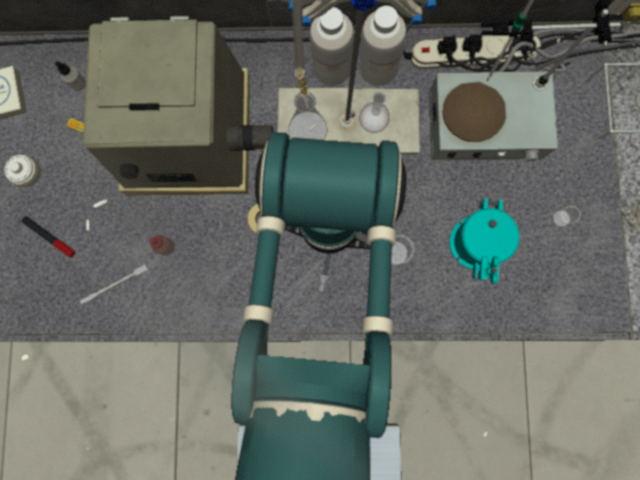

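The bolt's top surface drops slightly outward, from 0.038 to 0.036 m over 50 mm. That puts it at about 1.6 rad, on its stop. The beaker, tape and dropper are unmoved in the view, so I'm handing in.

```bash
python3 -c "
from h import *
print(ctrl.job_done(), ctrl.sense()['clock'], ctrl.sense()['contact_force'])"
```

```text
the job is handed in; nothing more can be done
the job is handed in; nothing more can be done
```

The lid is free to open. I unscrewed the steel chamber's wing nut in two grips, about 314° counter-clockwise. That raised it about 7 mm, clear of the lip, with the bolt still upright. I then pushed the bolt out through the slot with the shut fingers until it fell over, and backed the arm off. The job was handed in at about 18 s of the 72 s allowed.

**What the last checks showed:**
- **Bolt:** depth along the bolt puts it level, at about 1.6 rad, on its stop.
- **Contact:** the gripper was about 0.2 m above the bolt, and the force on the tool was near zero.
- **Bystanders:** the beaker and dropper were within about 4 mm of where they were first measured. The tape read about 9 mm off, but from a different camera.

**What disagreed:**
- **Nut position:** the first depth fix was about 6 mm off because the arm was still settling. I measured again before gripping.
- **Beaker:** one final top-camera beaker reading was a false hit, placed where the bolt lies. The wrist camera and the picture both show the beaker in place.
- **Turning forces:** while turning, the tool was pushed about 3 mm off its path with less than 10 N per axis, well within limits.

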